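# Clamp a plastic block in a toggle hold-down jig

## Task

Load the white plastic block lengthwise into the channel of the hold-down jig and slide it along until it bears gently, with a few newtons, against the rubber-tipped stop screw at the clamp end; its long side runs along the channel and the clamp is still open at this point. Then push the red clamp handle down over centre until it is fully home, so that the rubber pad holds the block against its stop, and let go. Force nothing: do not ram the block into the stop or lean on the jig or handle, and leave the vial with the red cap standing where it is.

Things in the scene. Friction and masses are not known exactly. Their poses are not given: they have to be found in the camera images.
- white_block: loose white plastic block, 30 x 45 x 24 mm (x, y, z), about 0.07 kg; origin at the centre of its underside, y along its 45 mm length, z up
- clamp_jig: hold-down jig fixed to the table: aluminium plate 172 x 80 x 10 mm, from x = -46 to +126 mm. Origin on the table under the clamp arm's pivot, z up, x along the channel from the clamp to the channel's open mouth (handle on the -x side). Steel clamp body at x = -28 to 12 mm, 56 mm high; open, its arm rises steeply from there to about z = 115 mm, not past x = 62 mm
- channel_mouth (a point): middle of the channel's open mouth, on its bed (jig x = 122 mm, z = 10 mm), axes as the jig's. The channel is 36 mm wide, between two dark rails 8 mm high and 9 mm thick that run from jig x = 28 to 122 mm; the block may be set down into it from above and is then pushed in the jig's -x direction
- stop_bracket: steel bracket in the jig at x = 14 mm, inner end of the channel (origin on the bed, axes as the jig's), with an adjustable screw 13 mm above the bed whose 13 mm wide rubber tip faces the mouth. Set differently each time and not measured: the tip's face lies anywhere from jig x = 24 to 42 mm; feel for it. The rubber gives about 1 mm per 6 N over 2 mm and is hard after that
- clamp_handle (a joint): handle angle, rad: 0 fully up (1.12 rad above level), 0.95 dead centre, 1.07 home on its stop (0.05 rad above level). It points to the jig's -x side, swings down and away from the clamp, and is stiff: it stays where it is left, even just past centre, so push it right to its stop. Force at the grip: about 2 N, up to 6 N once the pad meets the block (about 0.55), then less, then rigid at the stop
- handle_pivot (a point): pivot of the handle, on the jig at x = -12 mm, z = 16 mm; axes as the jig's, the handle turns about y
- handle_grip (a point): point on the upper (clamp side) surface of the handle's red grip, 95 mm from the pivot along the handle; the grip is a round bar of 16 mm diameter, 40 to 116 mm from the pivot
- clamp_pad: rubber pad, 17 mm across, on a sprung spindle at the end of the clamp arm, which is linked to the handle; origin at the centre of its underside. Comes down at jig x = 52 mm when the handle is pushed down, and presses on the block with about 15 N when home
- vial: upright empty vial with a red cap, 22 mm across, 52 mm high, origin at the centre of its underside; a bystander
Things that resemble listed ones, but are neither listed nor needed, are in the scene too. Of the things that look like the clamp_jig, the largest one is meant.

How it is judged (in metres and radians):
On the way:
1. the block lies in the channel, flat on the bed and along it, and is pressed against the stop screw's rubber tip (over 1 N) while the clamp is still open (contact force between white_block and stop_bracket above 1 N and angle between the y axis of white_block and the x axis of clamp_jig, either way round below 0.15 rad and y of white_block in the frame of clamp_jig between -0.005 and 0.005 m and z of white_block in the frame of clamp_jig below 0.0125 m and value of joint clamp_handle below 0.5 rad), for 0.1 s.
At the end, for the whole second after the job is handed in: the handle is home (within 0.04 rad of its stop, well past centre), the pad presses on the block with over 10 N, and the block lies at rest and flat in the channel, lengthwise (within 0.15 rad, 5 mm of the middle line), still touching the stop screw's rubber tip (value of joint clamp_handle above 1.03 rad and contact force between white_block and clamp_pad above 10 N and contact force between white_block and stop_bracket above 0.02 N and angle between the y axis of white_block and the x axis of clamp_jig, either way round below 0.15 rad and y of white_block in the frame of clamp_jig between -0.005 and 0.005 m and x of white_block in the frame of clamp_jig between 0.04 and 0.069 m and angle between white_block's own z axis and vertical below 0.06 rad and linear speed of white_block below 0.01 m/s).
It fails at once if the block is rammed against the stop screw with over 10 N (contact force between white_block and stop_bracket above 10 N).
It fails at once if the robot presses on the jig or its handle with over 40 N (contact force between any of the fingers, the arm and clamp_jig above 40 N).
It fails at once if the vial is shifted by over 20 mm or knocked over (distance of vial from where it was at the start of the episode above 0.02 m or angle between vial's own z axis and vertical above 0.5 rad).
It also fails if it takes over 72 s, if anything falls off the work surface, if the arm or the gripper's body presses on something with over 40 N, if the wrist force passes 120 N, or if a joint passes its speed limit or range.

## Robot

A 6-joint arm with a two-finger parallel gripper is mounted at the origin on a cart in front of the work surface, level with it; the furniture and walls round the work are solid. World frame = base frame: x ahead of the robot, y to its left, z up, the work surface at z = 0. Lengths are in mm, angles in rad, forces in N, time in s.
With the tool pointing down it reaches from about 275 to 875 mm from the base axis. Payload 12.5 kg.
Tool frame: the origin (TCP) lies at the very end of the fingers, on their centre line; the grasp point (between the pads) lies 19 mm behind it; z points along the fingers, y is the line along which they close (so a half turn about z gives the same grasp; the last joint's range is limited). The gripper opens to 85 mm and grips with 20 to 120 N. Pads are 22 mm wide; open, the fingers measure 114 mm over their backs; the gripper's body (76 mm by 85 mm) begins 54 mm behind the grasp point. The pads swing forward as they close: fully open they stand 13 mm farther back than shut.
Start: joints at [-1.191, 0.351, 1.652, -0, 1.139, -0.085], TCP at [246.55, -491.627, 231.29] pointing down, gripper open.
Joint ranges: [-2.75, 2.75], [-0.79, 2.1], [0.01, 2.65], [-1.57, 4.71], [0.07, 3.14], [-2.87, 2.87]. Speed limits (rad/s): [2.22, 2.22, 2.79, 3.14, 3.14, 3.14].

## Interface

Orientations are given as [roll, pitch, yaw] about the fixed x, y, z axes, in that order (R = Rz(yaw) Ry(pitch) Rx(roll)).
In Python, from bench import manip, imaging, order gives the robot as it stands.
- The arm moves only by the shell command python3 -m inch 'ROWS' [FORCE]. ROWS is JSON, a list of rows, each a list of 7 numbers: the shift along the tool's x, y, z scaled (see below), then the turn, a rotation vector about the tool's x, y, z scaled (see below), then the closure, from -1 (fully open) to 1 (shut), so that 0 is half open. In form: [[dx, dy, dz, ax, ay, az, hand], ...]. A call has 1 to 20 rows; each row is the pose to reach, as a shift and turn from the pose commanded when the call began, along the tool's axes at that moment, turning the shorter way round; what a row does not reach only later rows make up. The controller multiplies each number of a shift by 12 cm and each number of a turn by 180 degrees. A row lasts 1/12 s, in which the tool goes at most 41.7 mm and 7.16 degrees, less where a joint would pass 70% of its speed; a pose out of reach is approached as far as the arm can. A call with a number of a shift or a turn outside -1 to 1 is refused whole. A call with a gripper value outside its range is refused whole. The fingers move at their own pace and stop on an object; FORCE is the grip in N (left out, the last holds). Time passes only in rows, so rows that repeat a pose let the fingers close. It gives the time, the measured TCP pose, the force, the opening and the grip force at its end, in the units of the state.
- manip.get_obs(): the state, without advancing time (a new reading comes with each control period).
- imaging.camera(name): name is "scene" or "side" or "wrist"; returns a dict with "image" (384x512x3 uint8, red, green, blue), "z_map" (384x512 float32, mm along the optical axis (not along the pixel's ray), 0 where there is no reading), "intrinsics" (3x3 intrinsics, pixels), "rvec" (rotation vector, rad) and "tvec" (3), from world to camera coordinates, as OpenCV has them. Camera axes: x right, y down, z forward; pixel columns grow to the right and rows downward; lengths in mm; the calibration is good to about 2 mm. A picture is of the moment at which its call begins.
- order.finish_job(): hands the job in; it is judged then, once.
The state is a dict: "t": time; "joint_pos": joint angles; "dq": joint speeds; "effort": joint torques, N m; "tool_pos": TCP position; "tool_rot": TCP orientation; "contact_force": force on the tool from outside, world axes, zero at the start; "wrist_torque": the same for the moment, N m; "width": finger opening in mm; "grip_force": force on a finger pad.
Only numpy, scipy, OpenCV 4.12 (cv2) and the standard library are available. Lean on these libraries where they do the work, as an engineer would, in place of code of your own. Each camera call takes 0.05 s, during which the arm holds its last target. There are 200 camera calls.

## Working session

There is one attempt and no reset: what is moved stays moved. The work goes in short steps, Python scripts to look and compute and a shell command to move; the robot and the scene stay as the last step left them, time stands still between calls to the robot, and variables do not carry over. Pictures are saved under pics/ and viewed, at most 11 in all, crops included, and the job is handed in when it is done.

```bash
mkdir -p pics; ls
python3 - <<'E'
from bench import manip, imaging
import cv2,numpy as np
a=[]
for n in("scene","side"):
    c=imaging.camera(n); np.savez(f"/tmp/{n}.npz",**c)
    cv2.imwrite(f"pics/{n}0.png",c["image"][:,:,::-1])
    R,_=cv2.Rodrigues(np.array(c["rvec"],float)); print(n,-R.T@np.array(c["tvec"]).ravel(),R[2])
print(manip.get_obs())
E
```

```text
pics
scene [ -337.9645841  -1024.99415254   588.85389337] [ 0.66081808  0.63163006 -0.40541699]
side [  116.08461478 -1250.32394913   783.64639493] [ 0.28860907  0.78614018 -0.54652395]
{'t': 0.1, 'joint_pos': array([-1.19058696e+00,  3.51148813e-01,  1.65233408e+00,  2.91420542e-06,
        1.13908452e+00, -8.45970099e-02]), 'dq': array([ 1.45955853e-03, -2.10029846e-03, -3.61794677e-03,  5.77813026e-04,
        1.17716038e-03, -4.05608787e-05]), 'effort': array([ 5.91305015e-04, -5.06834042e+01, -2.91876805e+01, -1.07807584e-04,
        2.58392378e-03,  5.95347046e-05]), 'tool_pos': array([ 246.45780577, -491.37560201,  230.84051163]), 'tool_rot': array([-3.14062160e+00, -8.50002080e-05,  4.64805113e-01]), 'contact_force': array([-0.50239472, -0.27626043,  0.0848204 ]), 'wrist_torque': array([ 0.00050259,  0.0265858 , -0.01697845]), 'grip_force': 0.0, 'width': 85.33862703870754}
```

View pics/scene0.png

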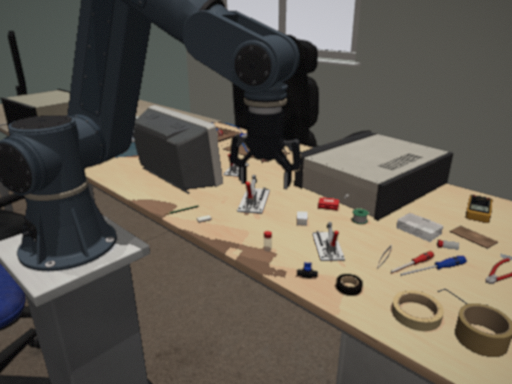

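View pics/side0.png

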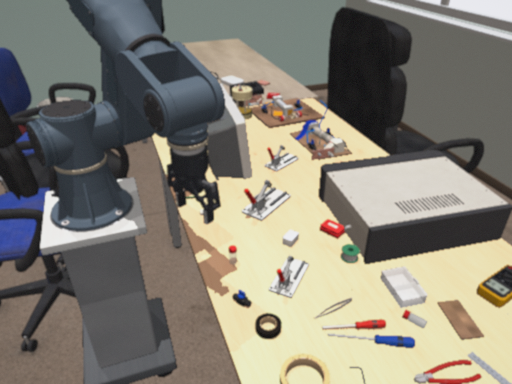

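The side view shows three jig lookalikes, at (266,200) (largest), (289,275) and (282,158). The white block is probably at (290,238). Other white things are a tray at (403,287) and an eraser at scene (204,218). The vial is at (233,254). I'll check by size from depth and one enlarged crop.

```bash
cat > h.py <<'E'
import numpy as np,cv2
from bench import imaging
def cloud(c):
    K=c["intrinsics"];z=c["z_map"].astype(float);R,_=cv2.Rodrigues(np.array(c["rvec"],float))
    v,u=np.mgrid[:z.shape[0],:z.shape[1]]
    p=np.stack([(u-K[0,2])/K[0,0]*z,(v-K[1,2])/K[1,1]*z,z],-1)
    P=(p-np.array(c["tvec"]).ravel())@R
    P[z==0]=np.nan
    return P
def proj(c,pts):
    return cv2.projectPoints(np.array(pts,float).reshape(-1,3),np.array(c["rvec"],float),np.array(c["tvec"],float),np.array(c["intrinsics"],float),None)[0].reshape(-1,2)
E
python3 - <<'E'
from h import *
ims=[]
for n,uv in(("side",[(266,200),(289,275),(282,158),(290,238),(233,254)]),("scene",[(254,200),(328,245),(302,217),(267,241),(204,218)])):
    c=dict(np.load(f"/tmp/{n}.npz"));P=cloud(c)
    for u,v in uv:
        print(n,(u,v),np.round(P[v,u]))
    # jig/ block extents: grey/white pixels
    hsv=cv2.cvtColor(c["image"],cv2.COLOR_RGB2HSV)
    m=((hsv[...,1]<60)&(hsv[...,2]>120)).astype(np.uint8)
    k,l,s,ce=cv2.connectedComponentsWithStats(m)
    for i in range(1,k):
        q=P[l==i]; q=q[~np.isnan(q[:,0])]
        if len(q)<25 or len(q)>2500: continue
        q=q[(q[:,2]<40)]
        if len(q)<20: continue
        (ct,wh,an)=cv2.minAreaRect(q[:,:2].astype(np.float32))
        print("  ",np.round(ce[i]),len(q),np.round(ct),np.round(wh),round(an),np.round(np.percentile(q[:,2],[5,50,95])))
    r=c["image"][140:310,200:330] if n=="side" else c["image"][160:270,180:350]
    ims.append(cv2.resize(r[:,:,::-1],(390,510) if n=="side" else (400,260),interpolation=cv2.INTER_CUBIC))
b=np.zeros((510,790,3),np.uint8);b[:,:390]=ims[0] if ims[0].shape[1]==390 else 0;b[:260,390:]=ims[1]
cv2.imwrite("pics/crop.png",b)
E
```

```text
side (266, 200) [ 538. -170.   11.]
side (289, 275) [ 454. -549.   43.]
side (282, 158) [702.  85.  10.]
side (290, 238) [ 525. -394.   24.]
side (233, 254) [ 348. -418.   37.]
   [70. 95.] 280 [-230. 2568.] [376. 260.] 72 [-538. -487. -436.]
   [254. 103.] 36 [787. 648.] [78. 38.] 38 [15. 25. 36.]
   [328. 136.] 206 [983. 306.] [528. 141.] 72 [ 1. 25. 39.]
   [369. 148.] 200 [1082.   94.] [207.  69.] 88 [-1.  2.  5.]
   [163. 153.] 220 [280. 301.] [334.  42.] 89 [-2.  1.  5.]
   [301. 149.] 45 [813. 140.] [ 22. 113.] 1 [-1.  2.  5.]
   [282. 160.] 301 [721.  96.] [221. 109.] 48 [ 2. 10. 17.]
   [316. 172.] 29 [781. -43.] [72. 16.] 79 [-2.  2.  4.]
   [  1. 189.] 30 [-569. 1169.] [  26. 1107.] 14 [-744. -740. -732.]
   [195. 206.] 126 [ 315. -114.] [ 33. 106.] 16 [-1.  1. 12.]
   [108. 216.] 160 [ 44. -94.] [84. 41.] 27 [12. 15. 18.]
   [510. 222.] 40 [2242.  156.] [134.  22.] 40 [-744. -737. -729.]
   [507. 237.] 49 [2108.   49.] [101.  44.] 44 [-742. -736. -730.]
   [477. 261.] 306 [ 981. -630.] [101.  59.] 70 [-1.  1.  4.]
   [464. 268.] 315 [ 926. -638.] [ 49. 132.] 4 [-1.  1.  4
[... 1002 characters left out ...]
693 [ 747. -645.] [131. 131.] 86 [ 2. 29. 31.]
   [204. 218.] 76 [ 342. -153.] [44. 46.] 82 [ 1. 11. 14.]
   [323. 242.] 319 [ 478. -491.] [182.  55.] 33 [ 2.  9. 14.]
   [268. 243.] 43 [ 345. -413.] [ 7. 16.] 53 [15. 25. 36.]
   [338. 253.] 164 [ 471. -544.] [98. 35.] 41 [ 1.  8. 12.]
   [451. 244.] 105 [ 703. -753.] [65. 36.] 12 [ 2. 18. 24.]
   [505. 256.] 45 [ 745. -874.] [25. 25.] 14 [1. 2. 5.]
   [451. 258.] 40 [ 622. -790.] [ 31. 115.] 71 [ 1. 23. 26.]
   [ 50. 264.] 33 [-78. -80.] [19. 18.] 33 [13. 16. 18.]
   [402. 266.] 77 [ 515. -702.] [16. 82.] 75 [ 1. 10. 13.]
   [418. 270.] 106 [ 526. -735.] [ 22. 104.] 62 [ 1. 12. 14.]
   [491. 278.] 50 [ 611. -878.] [16. 39.] 80 [ 8. 10. 12.]
```

View pics/crop.png

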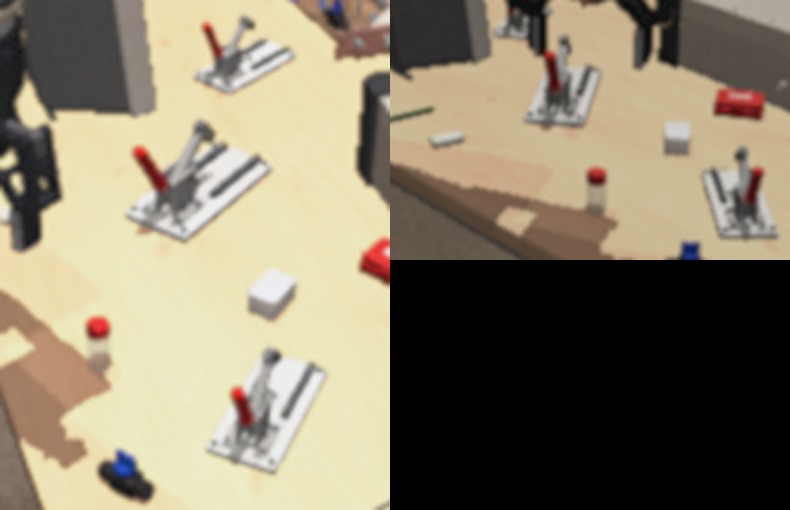

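```bash
cat >> h.py <<'E'
def ray(c,uv,z):
    K=np.array(c["intrinsics"],float);R,_=cv2.Rodrigues(np.array(c["rvec"],float))
    uv=np.array(uv,float).reshape(-1,2);d=np.c_[(uv-K[[0,1],2])/K[[0,1],[0,1]],np.ones(len(uv))]@R
    o=-R.T@np.array(c["tvec"],float).ravel()
    return o+d*((z-o[2])/d[:,2])[:,None]
E
python3 - <<'E'
from h import *
c=dict(np.load("/tmp/side.npz"))
for n,q in dict(A=[(127,212),(186,240),(270,168),(212,140)],B=[(207,450),(273,471),(326,372),(273,357)],C=[(196,77),(229,92),(294,56),(265,42)]).items():
    p=ray(c,np.array(q)/3+[200,140],10)[:,:2]
    print(n,np.round(p).tolist(),[round(float(np.linalg.norm(p[i]-p[i-1]))) for i in range(4)])
p=ray(c,np.array([(248,295),(268,272),(297,272),(275,302)])/3+[200,140],24)[:,:2];print(np.round(p).tolist())
w=imaging.camera("wrist");R,_=cv2.Rodrigues(np.array(w["rvec"],float));print("cam",-R.T@w["tvec"],R, w["intrinsics"])
cv2.imwrite("pics/w0.png",w["image"][:,:,::-1])
from bench import manip; print(manip.get_obs()["tool_rot"])
E
```

```text
A [[446.0, -200.0], [487.0, -268.0], [622.0, -173.0], [583.0, -96.0]] [172, 80, 165, 87]
B [[401.0, -549.0], [443.0, -590.0], [535.0, -497.0], [499.0, -463.0]] [131, 58, 131, 50]
C [[619.0, 50.0], [644.0, 1.0], [758.0, 59.0], [738.0, 107.0]] [132, 55, 128, 52]
[[505.0, -388.0], [537.0, -362.0], [564.0, -372.0], [525.0, -407.0]]
cam [ 320.17892708 -455.953014    372.70193376] [[ 0.44798033 -0.8940424  -0.00134991]
 [-0.84735318 -0.42506622  0.31829437]
 [-0.28514246 -0.14144576 -0.94799097]] [[341.35939267   0.         255.43351493]
 [  0.         341.35939267 196.90433653]
 [  0.           0.           1.        ]]
[-3.14079369e+00 -6.60998969e-05  4.64802810e-01]
```

A is 172 x 80 mm, so it is the jig. The white block is at about (533,-385). Next I move the wrist camera over both.

```bash
python3 -m inch '[[0.31,-0.06,0,0,0,0,-1],[0.62,-0.12,0,0,0,0,-1],[0.94,-0.18,0,0,0,0,-1]]' | tail -3; python3 -m inch '[[0.31,-0.06,0,0,0,0,-1],[0.62,-0.12,0,0,0,0,-1],[0.94,-0.18,0,0,0,0,-1]]' >/dev/null; python3 -m inch '[[0.31,-0.06,0,0,0,0,-1],[0.62,-0.12,0,0,0,0,-1],[0.94,-0.18,0,0,0,0,-1],[0.94,-0.18,0,0,0,0,-1],[0.94,-0.18,0,0,0,0,-1]]'
python3 - <<'E'
from h import *
w=imaging.camera("wrist");np.savez("/tmp/w1.npz",**w)
cv2.imwrite("pics/w1.png",cv2.resize(w["image"][:,:,::-1],(800,600),interpolation=cv2.INTER_CUBIC))
E
```

```text
contact_force: [0.5, -0.9, 0.4]
width: 85.6
grip_force: 0.0
t: 1.07
tool_pos: [520.9, -280.7, 230.8]
tool_rot: [-3.141, 0.0, 0.468]
contact_force: [-0.0, -0.7, -0.6]
width: 85.7
grip_force: 0.0
```

View pics/w1.png

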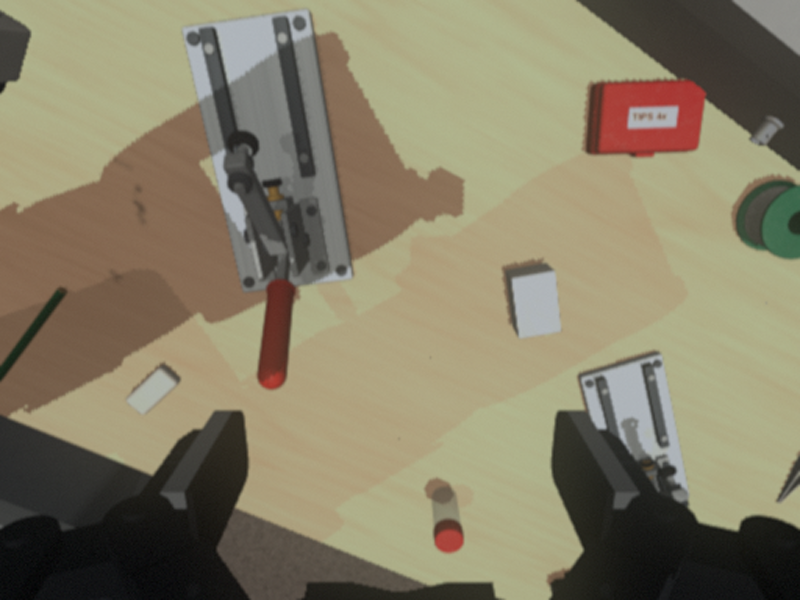

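The wrist view shows the jig plate with corners at (183,28), (309,10), (353,277) and (243,291). The channel mouth is at the top and the red handle is at (275,330). The block's top corners are (512,275), (555,268), (560,331) and (521,338). The vial is at (448,515).

Run:
```python
from h import *
from scipy import ndimage
c=dict(np.load("/tmp/w1.npz"));s=1.5625
p=ray(c,np.array([(183,28),(309,10),(353,277),(243,291)])/s,10)[:,:2]
print(np.round(p,1).tolist(),[round(float(np.linalg.norm(p[i]-p[i-1])),1) for i in range(4)])
m1=(p[0]+p[1])/2;m0=(p[2]+p[3])/2;print("axis yaw",np.arctan2(*(m1-m0)[::-1]),m0,m1)
# rails, refined: dark low z pixels
r=ray(c,np.array([(201,29),(216,28),(274,18),(287,16),(300,176),(314,174)])/s,18)[:,:2];print("rail",np.round(r,1).tolist())
P=cloud(c);hsv=cv2.cvtColor(c["image"],cv2.COLOR_RGB2HSV)
t=(P[...,2]>20)&(P[...,2]<29)&(hsv[...,1]<60);l,n=ndimage.label(t);i=l[int(303/s),int(537/s)]
cn=np.argwhere(l==i)[:,::-1].astype(np.float32)
print("n",len(cn))
b=ray(c,cn,24)[:,:2];ct,wh,a=cv2.minAreaRect(b.astype(np.float32));print("block",ct,wh,a,"mean",b.mean(0),np.percentile(P[l==i][:,2],[5,50,95]))
p=ray(c,np.array([(512,275),(555,268),(560,331),(521,338)])/s,24)[:,:2];print(np.round(p,1).tolist(),p.mean(0))
# table height check
print(np.round(P[int(380/s),int(430/s)],1),np.round(P[int(380/s),int(600/s)],1))
v=ray(c,np.array([(440,490)])/s,0);print("vial",v,P[int(537/s),int(448/s)])
g=ray(c,np.array([(271,378),(280,285)])/s,80);print(P[int(370/s),int(271/s)],P[int(300/s),int(280/s)])
```

```text
[[586.8, -100.8], [630.3, -165.5], [491.2, -260.4], [446.7, -195.0]] [168.8, 78.0, 168.3, 79.1]
axis yaw 0.5952124870064067 [ 468.97407885 -227.70740296] [ 608.55272591 -133.19431493]
rail [[591.3, -113.8], [595.8, -121.6], [616.3, -150.5], [620.8, -156.9], [539.3, -200.5], [544.6, -208.1]]
n 1130
block (535.2070922851562, -379.3822326660156) (45.93986511230469, 30.3254451751709) 37.5346794128418 mean [ 535.51912256 -379.40401231] [21.79668882 23.15831115 24.37482448]
[[544.9, -355.1], [562.2, -378.4], [525.1, -405.7], [508.3, -384.1]] [ 535.12843747 -380.8136789 ]
[ 440.1 -349.1   -1.7] [ 503.4 -458.1   13.2]
vial [[ 354.88554519 -403.68077348    0.        ]] [ 354.73015367 -405.33004624   51.81397913]
[ 455.47611593 -238.20950656  114.33880553] [ 476.69435387 -225.02313975   72.27033415]
```

```bash
python3 -m inch '[[-0.09,0.26,0.3,0,0,-0.03,-1],[-0.18,0.52,0.6,0,0,-0.06,-1],[-0.266,0.791,1,0,0,-0.06,-1],[-0.266,0.791,1,0,0,-0.06,-1],[-0.266,0.791,1,0,0,-0.06,-1]]'
python3 - <<'E'
from h import *
c=dict(np.load("/tmp/w1.npz"));s=1.5625;P=cloud(c)
O=np.array([505.7,-202.8]);u=np.array([np.cos(.595),np.sin(.595)]);v=np.array([-u[1],u[0]])
J=np.dstack([(P[...,:2]-O)@u,(P[...,:2]-O)@v,P[...,2]])
m=(abs(J[...,1])<30)&(J[...,0]>0)&(J[...,0]<120)&(J[...,2]>60)
for z in range(60,130,10):
    k=m&(abs(J[...,2]-z)<5)
    if k.any(): print(z,k.sum(),J[k][:,:2].min(0).round(),J[k][:,:2].max(0).round())
for px in[(272,183),(272,192)]:
    q=ray(c,np.array([px])/s,23)[0,:2]-O;print(px,q@u,q@v)
w=imaging.camera("wrist");np.savez("/tmp/w2.npz",**w)
P=cloud(w);hsv=cv2.cvtColor(w["image"],cv2.COLOR_RGB2HSV)
t=(P[...,2]>20)&(P[...,2]<29)&(hsv[...,1]<60)
q=P[t];q=q[np.hypot(q[:,0]-535,q[:,1]+380)<40];print(len(q),cv2.minAreaRect(q[:,:2].astype(np.float32)),np.median(q[:,2]))
E
```

```text
t: 1.53
tool_pos: [530.4, -383.7, 105.3]
tool_rot: [-3.134, 0.002, 0.649]
contact_force: [0.7, -0.2, -0.4]
width: 85.1
grip_force: 0.0
60 92 [ 4. -5.] [22.  7.]
70 391 [10. -7.] [61.  9.]
80 210 [22. -5.] [59.  7.]
90 400 [29. -5.] [50.  8.]
100 17 [32. -3.] [44.  2.]
(272, 183) 27.391333495475944 0.6931924512534791
(272, 192) 21.81692190071493 1.842827358598465
2663 ((534.8384399414062, -380.3468322753906), (45.110435485839844, 30.009599685668945), 37.6861686706543) 23.22976885172694
```

```bash
python3 -m inch '[[0,0,0,0,0,0,-1],[0,0,0,0,0,0,-1],[0,0,0,0,0,0,-1]]'
```

```text
t: 1.83
tool_pos: [534.4, -381.2, 113.1]
tool_rot: [3.139, -0.001, 0.654]
contact_force: [-0.5, 0.2, 0.1]
width: 85.1
grip_force: 0.0
```

```bash
python3 -m inch '[[0,0,0.15,0,0,0,-1],[0,0,0.3,0,0,0,-1],[0,0,0.45,0,0,0,-1],[0,0,0.6,0,0,0,-1],[0,0,0.7,0,0,0,-1],[0,0,0.77,0,0,0,-1],[0,0,0.81,0,0,0,-1],[0,0,0.83,0,0,0,-1],[0,0,0.83,0,0,0,-1],[0,0,0.83,0,0,0,-1],[0,0,0.83,0,0,0,-1],[0,0,0.83,0,0,0,-1]]'; python3 -m inch '[[0,0,0,0,0,0,-0.5],[0,0,0,0,0,0,0],[0,0,0,0,0,0,0.5],[0,0,0,0,0,0,1],[0,0,0,0,0,0,1],[0,0,0,0,0,0,1],[0,0,0,0,0,0,1],[0,0,0,0,0,0,1],[0,0,0,0,0,0,1],[0,0,0,0,0,0,1]]' 25
```

```text
t: 2.83
tool_pos: [534.3, -381.4, 12.3]
tool_rot: [3.141, -0.0, 0.653]
contact_force: [0.0, -0.7, -0.1]
width: 85.7
grip_force: 0.0
t: 3.67
tool_pos: [534.1, -381.3, 11.8]
tool_rot: [3.141, -0.0, 0.653]
contact_force: [-0.5, 0.2, 3.0]
width: 29.3
grip_force: 25.2
```

```bash
python3 -m inch '[[0,0,-0.05,0,0,0,1],[0,0,-0.2,0,0,0,1],[0,0,-0.4,0,0,0,1],[0,0,-0.6,0,0,0,1],[0,0,-0.8,0,0,0,1],[0,0,-1,0,0,0,1]]';python3 -m inch '[[0.05,-0.04,-0.1,0,0,0,1],[0.2,-0.16,-0.2,0,0,0,1],[0.4,-0.32,-0.3,0,0,0,1],[0.6,-0.48,-0.3,0,0,0,1],[0.8,-0.635,-0.3,0,0,0,1]]';python3 -m inch '[[0.2,-0.16,0,0,0,0,1],[0.4,-0.32,0,0,0,0.006,1],[0.6,-0.48,0,0,0,0.012,1],[0.72,-0.57,0,0,0,0.0185,1],[0.78,-0.62,0,0,0,0.0185,1],[0.8,-0.635,0,0,0,0.0185,1],[0.8,-0.635,0,0,0,0.0185,1],[0.8,-0.635,0,0,0,0.0185,1],[0.8,-0.635,0,0,0,0.0185,1],[0.8,-0.635,0,0,0,0.0185,1]]'
python3 - <<'E'
from h import *
w=imaging.camera("wrist");np.savez("/tmp/w3.npz",**w)
cv2.imwrite("pics/w3.png",cv2.resize(w["image"][:,:,::-1],(800,600),interpolation=cv2.INTER_CUBIC))
E
```

```text
t: 4.17
tool_pos: [533.7, -380.9, 132.9]
tool_rot: [-3.141, 0.0, 0.653]
contact_force: [0.3, -0.0, -0.3]
width: 29.4
grip_force: 24.9
t: 4.58
tool_pos: [564.0, -260.5, 168.0]
tool_rot: [3.141, -0.0, 0.653]
contact_force: [0.1, 0.0, -1.9]
width: 29.1
grip_force: 25.0
t: 5.42
tool_pos: [593.6, -144.5, 167.6]
tool_rot: [3.142, 0.0, 0.594]
contact_force: [0.2, -0.2, -0.8]
width: 29.1
grip_force: 25.0
```

View pics/w3.png

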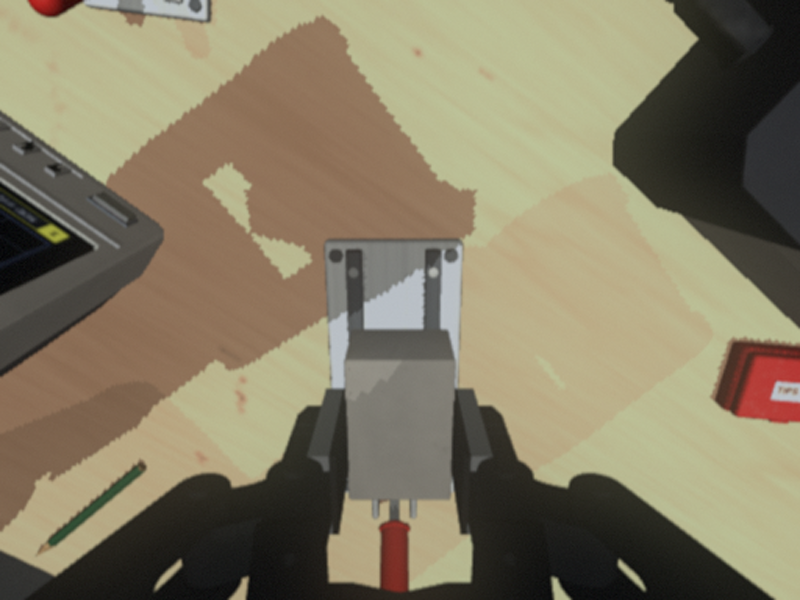

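The view shows the block held straight in the fingers. The plate's mouth-end corners are at (326,240) and (463,239). The rails' inner edges are at (363,250) and (426,250).

Run:
```python
from h import *
from bench import manip
c=dict(np.load("/tmp/w3.npz"));s=1.5625
T=np.array([593.6,-144.5]);y=.594;u=np.array([np.cos(y),np.sin(y)]);v=np.array([-u[1],u[0]])
f=lambda px,z:[(round(float(a@u),1),round(float(a@v),1)) for a in ray(c,np.array(px)/s,z)[:,:2]-T]
print("plate",f([(326,240),(463,239),(330,385),(460.5,385)],10))
print("rails top",f([(347,250),(363,250),(426,250),(440,250),(349,328),(364,328),(425,328),(440,328)],18))
zb=167.6-11.8
print("block",f([(345,361),(455,361),(345,498),(452,498)],zb+24),f([(358,331),(446,331)],zb))
g=cv2.cvtColor(c["image"],cv2.COLOR_RGB2GRAY)
for r in(165,190,205): print(r,g[r,205:300].tolist())
```

```text
plate [(21.6, 40.5), (22.2, -37.3), (-69.7, 42.0), (-69.7, -39.3)]
rails top [(17.6, 27.9), (17.6, 19.0), (17.6, -16.0), (17.6, -23.8), (-28.8, 28.2), (-28.8, 19.4), (-28.8, -16.2), (-28.8, -24.9)]
block [(23.2, 13.2), (23.2, -16.0), (-20.4, 14.6), (-20.4, -16.5)] [(22.5, 11.6), (22.5, -15.6)]
165 [121, 117, 108, 115, 123, 110, 78, 63, 63, 63, 64, 63, 65, 80, 114, 119, 84, 64, 62, 63, 63, 65, 63, 64, 61, 60, 73, 104, 114, 118, 125, 126, 126, 126, 127, 128, 129, 128, 128, 127, 127, 126, 126, 127, 128, 129, 128, 128, 126, 127, 127, 125, 125, 123, 124, 125, 128, 127, 128, 129, 131, 130, 130, 129, 130, 129, 119, 78, 64, 67, 67, 66, 66, 69, 75, 88, 101, 135, 169, 136, 100, 91, 93, 91, 92, 93, 101, 131, 173, 185, 169, 154, 166, 172, 173]
190 [122, 123, 123, 119, 113, 123, 130, 133, 130, 130, 129, 130, 131, 132, 130, 131, 120, 79, 63, 62, 64, 65, 67, 65, 64, 63, 66, 82, 109, 124, 124, 126, 132, 135, 138, 149, 180, 190, 187, 187, 190, 190, 190, 190, 189, 189, 190, 190, 191, 190, 190, 189, 190, 189, 189, 189, 189, 191, 190, 191, 190, 190, 191, 189, 191, 177, 130, 88, 87, 89, 89, 91, 92, 92, 90, 91, 123, 180, 192, 190, 190, 191, 190, 191, 191, 192, 191, 193, 188, 169, 156, 167, 172, 172, 173]
205 [174, 181, 180, 174, 148, 130, 144, 169, 186, 187, 188, 190, 191, 189, 191, 191, 178, 130, 95, 91, 92, 93, 94, 96, 94, 92, 85, 111, 176, 191, 190, 190, 191, 190, 190, 191, 189, 191, 190, 189, 189, 190, 189, 190, 190, 189, 190, 191, 190, 190, 189, 189, 190, 190, 190, 191, 190, 192, 189, 191, 191, 190, 190, 190, 188, 166, 106, 80, 88, 87, 89, 90, 91, 92, 91, 93, 129, 180, 191, 192, 191, 190, 191, 191, 191, 192, 190, 189, 180, 159, 168, 171, 171, 172, 172]
```

```bash
python3 -m inch '[[0,0,0.15,0,0,0,1],[0,-0.005,0.35,0,0,0,1],[0,-0.01,0.55,0,0,0,1],[0,-0.017,0.75,0,0,0,1],[0,-0.017,0.9,0,0,0,1],[0,-0.017,0.97,0,0,0,1],[0,-0.017,1,0,0,0,1],[0,-0.017,1,0,0,0,1],[0,-0.017,1,0,0,0,1],[0,-0.017,1,0,0,0,1],[0,-0.017,1,0,0,0,1]]'
python3 - <<'E'
from h import *
w=imaging.camera("wrist");np.savez("/tmp/w4.npz",**w)
cv2.imwrite("pics/w4.png",cv2.resize(w["image"][:,:,::-1][180:384,140:380],(720,612)[:2] if 0 else (700,595),interpolation=cv2.INTER_CUBIC))
E
```

```text
t: 6.38
tool_pos: [593.3, -142.0, 48.8]
tool_rot: [3.14, -0.001, 0.595]
contact_force: [0.7, -0.6, -0.8]
width: 29.3
grip_force: 25.0
```

View pics/w4.png

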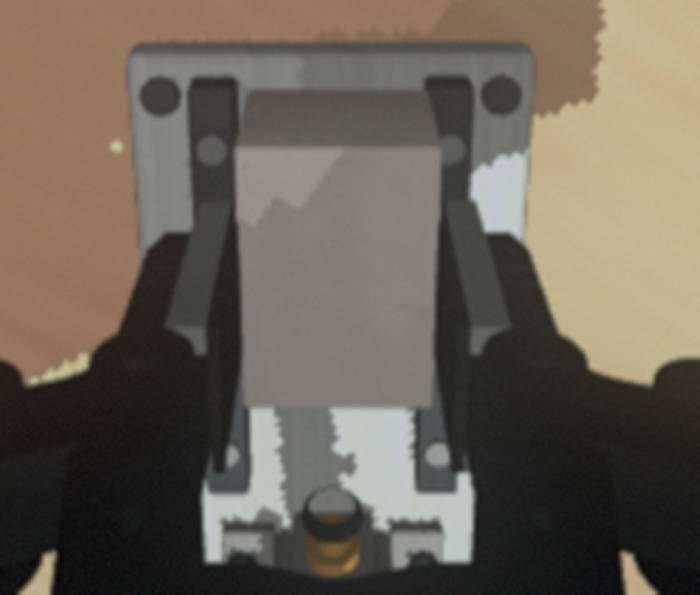

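Run:
```python
from h import *
c=dict(np.load("/tmp/w4.npz"));s=700/240
T=np.array([593.3,-142.0]);y=.595;u=np.array([np.cos(y),np.sin(y)]);v=np.array([-u[1],u[0]])
f=lambda px,z:[(round(float(a@u),1),round(float(a@v),1)) for a in ray(c,np.array(px)/s+[140,180],z)[:,:2]-T]
print("plate",f([(128,46),(535,46),(145,240),(523,240)],10))
print("rails top",f([(189,80),(238,80),(425,80),(473,80),(249,490),(416,490)],18))
zb=37
print("block top",f([(237,147),(441,147),(244,406),(434,406)],zb+24),"bot",f([(247,91),(430,91)],zb))
print("tip",f([(303,515),(363,515),(332,490)],23),f([(332,490)],29.5))
```

```text
plate [(21.7, 38.7), (21.6, -39.1), (-20.1, 38.0), (-20.2, -39.3)]
rails top [(17.7, 26.1), (17.7, 17.1), (17.7, -17.5), (17.7, -26.4), (-76.1, 17.7), (-76.2, -18.2)]
block top [(23.4, 13.0), (23.4, -15.9), (-20.7, 13.4), (-20.7, -16.3)] bot [(22.8, 13.7), (22.8, -16.6)]
tip [(-78.1, 6.0), (-78.1, -6.7), (-71.6, -0.2)] [(-65.6, -0.2)]
```

```bash
python3 -m inch '[[0,-0.005,0.02,0,0,0,1],[0,-0.01,0.06,0,0,0,1],[0,-0.01,0.1,0,0,0,1],[0,-0.01,0.14,0,0,0,1],[0,-0.01,0.17,0,0,0,1],[0,-0.01,0.19,0,0,0,1],[0,-0.01,0.205,0,0,0,1],[0,-0.01,0.21,0,0,0,1],[0,-0.01,0.215,0,0,0,1],[0,-0.01,0.215,0,0,0,1],[0,-0.01,0.215,0,0,0,1]]'
```

```text
t: 7.35
tool_pos: [592.1, -140.8, 22.0]
tool_rot: [3.141, -0.0, 0.595]
contact_force: [0.4, -0.3, -0.9]
width: 29.2
grip_force: 25.0
```

```bash
python3 -m inch '[[0,0,0.002,0,0,0,1],[0,0,0.004,0,0,0,1],[0,0,0.004,0,0,0,1],[0,0,0.004,0,0,0,1]]'; python3 -m inch '[[0,0,0,0,0,0,0.4],[0,0,0,0,0,0,0.2],[0,0,0,0,0,0,0.1],[0,0,0,0,0,0,0],[0,0,0,0,0,0,0],[0,0,0,0,0,0,0],[0,0,0,0,0,0,0]]'
```

```text
t: 7.68
tool_pos: [592.2, -140.8, 21.8]
tool_rot: [3.141, -0.0, 0.595]
contact_force: [-1.9, 0.4, 6.1]
width: 29.3
grip_force: 25.7
t: 8.27
tool_pos: [592.0, -140.7, 21.3]
tool_rot: [-3.141, 0.0, 0.595]
contact_force: [-0.2, -0.2, 0.1]
width: 42.8
grip_force: 0.0
```

```bash
python3 -m inch '[[0,0,-0.05,0,0,0,0],[0,0,-0.15,0,0,0,0],[0,0,-0.3,0,0,0,0],[0,0,-0.45,0,0,0,0.3],[0.1,0,-0.5,0,-0.02,0,0.6],[0.2,0,-0.5,0,-0.05,0,1],[0.3,0,-0.5,0,-0.08,0,1],[0.36,0,-0.5,0,-0.0955,0,1],[0.38,0,-0.45,0,-0.0955,0,1],[0.38,0,-0.35,0,-0.0955,0,1],[0.38,0,-0.25,0,-0.0955,0,1],[0.38,0,-0.15,0,-0.0955,0,1],[0.38,0,-0.08,0,-0.0955,0,1],[0.38,0,-0.03,0,-0.0955,0,1],[0.38,0,-0.006,0,-0.0955,0,1],[0.38,0,-0.006,0,-0.0955,0,1],[0.38,0,-0.006,0,-0.0955,0,1],[0.38,0,-0.006,0,-0.0955,0,1]]'
python3 - <<'E'
from h import *
w=imaging.camera("wrist");np.savez("/tmp/w5.npz",**w)
cv2.imwrite("pics/w5.png",cv2.resize(w["image"][:,:,::-1],(800,600),interpolation=cv2.INTER_CUBIC))
E
```

```text
t: 9.77
tool_pos: [630.1, -115.3, 22.7]
tool_rot: [3.141, 0.299, 0.595]
contact_force: [0.0, -0.5, 1.2]
width: -0.1
grip_force: 0.0
```

View pics/w5.png

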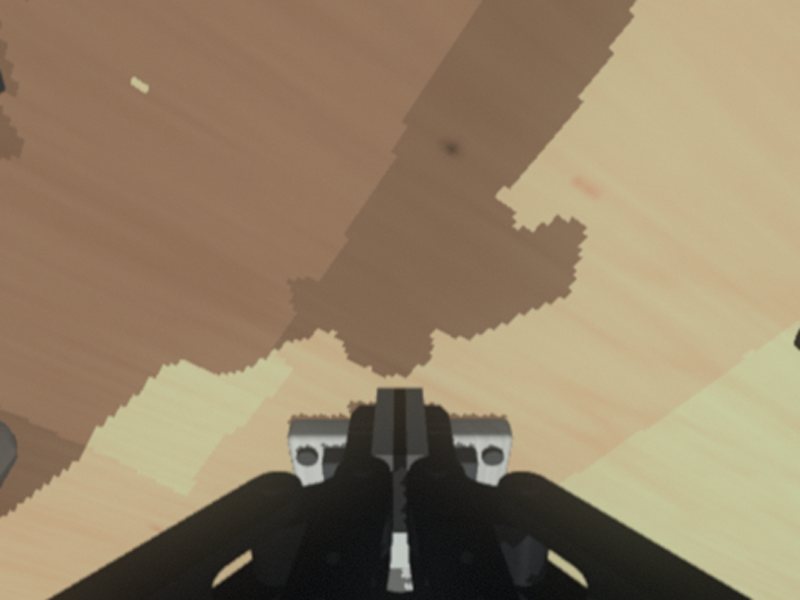

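```bash
python3 -m inch '[[-0.032,0,0.01,0,0,0,1],[-0.064,0,0.02,0,0,0,1],[-0.08,0,0.025,0,0,0,1],[-0.096,0,0.03,0,0,0,1],[-0.112,0,0.035,0,0,0,1],[-0.128,0,0.04,0,0,0,1],[-0.16,0,0.049,0,0,0,1],[-0.192,0,0.059,0,0,0,1],[-0.223,0,0.069,0,0,0,1],[-0.255,0,0.079,0,0,0,1],[-0.287,0,0.089,0,0,0,1],[-0.318,0,0.0985,0,0,0,1],[-0.318,0,0.0985,0,0,0,1],[-0.318,0,0.0985,0,0,0,1]]'
python3 - <<'E'
from h import *
w=imaging.camera("side")
uv=proj(w,[540,-180,30])[0].astype(int);print(uv)
a=w["image"][uv[1]-50:uv[1]+40,uv[0]-55:uv[0]+65,::-1]
cv2.imwrite("pics/s6.png",cv2.resize(a,(720,540),interpolation=cv2.INTER_CUBIC))
E
```

```text
t: 10.98
tool_pos: [596.4, -137.8, 22.1]
tool_rot: [-3.141, 0.3, 0.595]
contact_force: [0.6, -0.3, 0.5]
width: 0.2
grip_force: 0.0
[267 196]
```

View pics/s6.png

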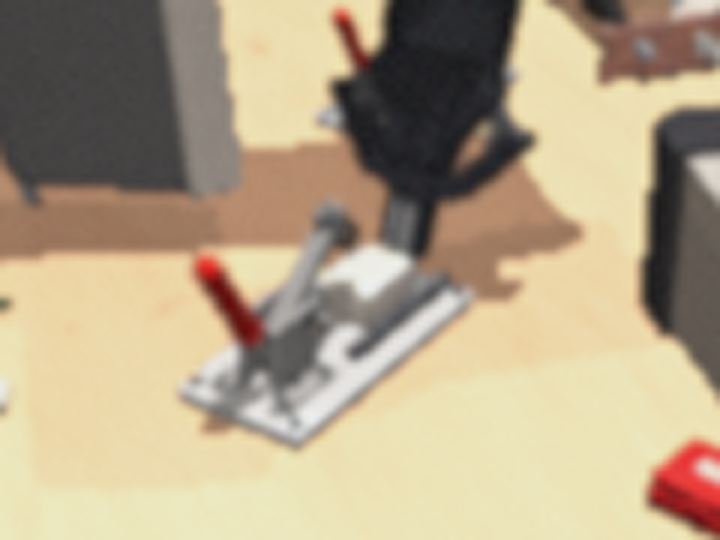

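The block sits in the channel with the fingers right behind it, so I advance slowly.

```bash
python3 -m inch '[[-0.008,0,0.0025,0,0,0,1],[-0.016,0,0.005,0,0,0,1],[-0.024,0,0.0075,0,0,0,1],[-0.032,0,0.01,0,0,0,1],[-0.04,0,0.0124,0,0,0,1],[-0.048,0,0.0148,0,0,0,1],[-0.056,0,0.0173,0,0,0,1],[-0.064,0,0.0198,0,0,0,1],[-0.072,0,0.0223,0,0,0,1],[-0.08,0,0.0248,0,0,0,1],[-0.08,0,0.0248,0,0,0,1],[-0.08,0,0.0248,0,0,0,1]]'; for i in 1; do python3 -m inch '[[-0.003,0,0.001,0,0,0,1],[-0.006,0,0.002,0,0,0,1],[-0.008,0,0.0025,0,0,0,1],[-0.008,0,0.0025,0,0,0,1]]';done
```

```text
t: 12.03
tool_pos: [588.3, -143.3, 22.2]
tool_rot: [-3.142, 0.3, 0.595]
contact_force: [-0.9, -0.5, -0.7]
width: 0.2
grip_force: 0.0
t: 12.37
tool_pos: [587.6, -143.8, 22.1]
tool_rot: [3.141, 0.3, 0.595]
contact_force: [0.7, 0.3, 0.9]
width: -0.5
grip_force: 0.3
```

```bash
python3 -m inch '[[-0.003,0,0.001,0,0,0,1],[-0.006,0,0.002,0,0,0,1],[-0.01,0,0.003,0,0,0,1],[-0.01,0,0.003,0,0,0,1],[-0.01,0,0.003,0,0,0,1]]'
```

```text
t: 12.78
tool_pos: [586.5, -144.5, 22.1]
tool_rot: [3.142, 0.3, 0.595]
contact_force: [-0.2, -0.2, -0.2]
width: -0.2
grip_force: 0.1
```

Run:
```python
from h import *
w=imaging.camera("side");P=cloud(w)
T=np.array([587.0,-144.2]);y=.595;u=np.array([np.cos(y),np.sin(y)]);v=np.array([-u[1],u[0]])
d=P[...,:2]-T;x=d@u;yy=d@v
m=(P[...,2]>30)&(P[...,2]<38)&(abs(yy)<16)&(x<-5)&(x>-70)
print(m.sum(),np.percentile(x[m],[1,5,50,95,99]),yy[m].mean())
```

```text
89 [-60.37945563 -59.07643785 -36.12427395 -12.36642257  -8.71021213] -0.1703863293172485
```

```bash
python3 -m inch '[[-0.003,0,0.001,0,0,0,1],[-0.006,0,0.002,0,0,0,1],[-0.01,0,0.003,0,0,0,1],[-0.01,0,0.003,0,0,0,1],[-0.01,0,0.003,0,0,0,1]]'
```

```text
t: 13.25
tool_pos: [585.4, -145.2, 22.1]
tool_rot: [-3.141, 0.3, 0.595]
contact_force: [0.7, 0.4, 0.7]
width: 0.1
grip_force: 0.1
```

```bash
python3 -m inch '[[0,0,0,0,0,0,1]]' | grep contact
```

```text
contact_force: [0.2, -0.7, -0.3]
```

```bash
python3 -m inch '[[-0.003,0,0.001,0,0,0,1],[-0.006,0,0.002,0,0,0,1],[-0.01,0,0.003,0,0,0,1],[-0.01,0,0.003,0,0,0,1],[-0.01,0,0.003,0,0,0,1]]'
```

```text
t: 13.75
tool_pos: [584.4, -145.9, 22.1]
tool_rot: [-3.142, 0.3, 0.595]
contact_force: [0.7, 0.3, 0.1]
width: 0.0
grip_force: 0.1
```

```bash
python3 -m inch '[[-0.003,0,0.001,0,0,0,1],[-0.006,0,0.002,0,0,0,1],[-0.01,0,0.003,0,0,0,1],[-0.01,0,0.003,0,0,0,1],[-0.01,0,0.003,0,0,0,1]]'
```

```text
t: 14.17
tool_pos: [583.3, -146.7, 22.1]
tool_rot: [-3.142, 0.3, 0.595]
contact_force: [-1.0, 0.3, 0.2]
width: 0.0
grip_force: 0.1
```

```bash
python3 -m inch '[[-0.003,0,0.001,0,0,0,1],[-0.006,0,0.002,0,0,0,1],[-0.01,0,0.003,0,0,0,1],[-0.01,0,0.003,0,0,0,1],[-0.01,0,0.003,0,0,0,1]]'
```

```text
t: 14.58
tool_pos: [582.3, -147.4, 22.1]
tool_rot: [-3.142, 0.3, 0.595]
contact_force: [0.0, -0.3, 0.4]
width: -0.4
grip_force: 0.1
```

```bash
python3 -m inch '[[-0.003,0,0.001,0,0,0,1],[-0.006,0,0.002,0,0,0,1],[-0.01,0,0.003,0,0,0,1],[-0.01,0,0.003,0,0,0,1],[-0.01,0,0.003,0,0,0,1]]'
```

```text
t: 15.0
tool_pos: [581.3, -148.0, 22.2]
tool_rot: [-3.142, 0.3, 0.595]
contact_force: [-0.7, 0.4, 0.1]
width: 0.0
grip_force: 0.1
```

```bash
python3 -m inch '[[-0.003,0,0.001,0,0,0,1],[-0.006,0,0.002,0,0,0,1],[-0.01,0,0.003,0,0,0,1],[-0.01,0,0.003,0,0,0,1],[-0.01,0,0.003,0,0,0,1]]'
```

```text
t: 15.42
tool_pos: [580.2, -148.8, 22.2]
tool_rot: [-3.142, 0.3, 0.595]
contact_force: [0.3, 0.3, -0.0]
width: 0.1
grip_force: 0.1
```

```bash
python3 -m inch '[[-0.003,0,0.001,0,0,0,1],[-0.006,0,0.002,0,0,0,1],[-0.01,0,0.003,0,0,0,1],[-0.01,0,0.003,0,0,0,1],[-0.01,0,0.003,0,0,0,1]]'
```

```text
t: 15.83
tool_pos: [579.2, -149.4, 22.2]
tool_rot: [-3.141, 0.3, 0.595]
contact_force: [-0.3, -0.7, 0.7]
width: 0.2
grip_force: 0.1
```

```bash
python3 -m inch '[[-0.003,0,0.001,0,0,0,1],[-0.006,0,0.002,0,0,0,1],[-0.01,0,0.003,0,0,0,1],[-0.01,0,0.003,0,0,0,1],[-0.01,0,0.003,0,0,0,1]]'
```

```text
t: 16.25
tool_pos: [578.2, -150.2, 22.2]
tool_rot: [-3.142, 0.3, 0.595]
contact_force: [0.8, 1.2, 1.3]
width: 0.2
grip_force: 0.1
```

```bash
python3 -m inch '[[0,0,0,0,0,0,1],[0,0,0,0,0,0,1]]'|grep -E "pos|contact"; python3 -m inch '[[0,0,0,0,0,0,1]]' | grep contact
```

```text
tool_pos: [578.2, -150.1, 22.2]
contact_force: [0.5, -0.2, 0.1]
contact_force: [0.5, -0.1, -0.5]
```

```bash
python3 -m inch '[[-0.003,0,0.001,0,0,0,1],[-0.006,0,0.002,0,0,0,1],[-0.008,0,0.0025,0,0,0,1],[-0.008,0,0.0025,0,0,0,1],[-0.008,0,0.0025,0,0,0,1]]'; python3 -m inch '[[0,0,0,0,0,0,1]]' | grep contact
```

```text
t: 16.92
tool_pos: [577.4, -150.7, 22.2]
tool_rot: [-3.142, 0.3, 0.595]
contact_force: [0.1, -0.3, -0.6]
width: 0.2
grip_force: 0.2
contact_force: [-0.3, 0.8, 0.4]
```

```bash
python3 -m inch '[[-0.003,0,0.001,0,0,0,1],[-0.006,0,0.002,0,0,0,1],[-0.01,0,0.003,0,0,0,1],[-0.01,0,0.003,0,0,0,1],[-0.01,0,0.003,0,0,0,1]]'
```

```text
t: 17.42
tool_pos: [576.3, -151.4, 22.2]
tool_rot: [-3.142, 0.3, 0.595]
contact_force: [1.2, -0.7, 0.3]
width: -0.1
grip_force: 0.1
```

```bash
python3 -m inch '[[-0.003,0,0.001,0,0,0,1],[-0.006,0,0.002,0,0,0,1],[-0.008,0,0.0025,0,0,0,1],[-0.008,0,0.0025,0,0,0,1],[-0.008,0,0.0025,0,0,0,1]]'; python3 -m inch '[[0,0,0,0,0,0,1]]' | grep contact
```

```text
t: 17.83
tool_pos: [575.5, -151.9, 22.2]
tool_rot: [-3.142, 0.3, 0.595]
contact_force: [0.9, -0.1, 0.2]
width: 0.0
grip_force: 0.2
contact_force: [0.3, -0.7, -0.3]
```

```bash
python3 -m inch '[[-0.003,0,0.001,0,0,0,1],[-0.006,0,0.002,0,0,0,1],[-0.008,0,0.0025,0,0,0,1],[-0.008,0,0.0025,0,0,0,1],[-0.008,0,0.0025,0,0,0,1]]'; python3 -m inch '[[0,0,0,0,0,0,1]]' | grep contact
```

```text
t: 18.33
tool_pos: [574.8, -152.5, 22.2]
tool_rot: [3.141, 0.3, 0.595]
contact_force: [1.2, 0.2, -0.6]
width: -0.1
grip_force: 0.8
contact_force: [1.8, 0.6, 0.6]
```

```bash
python3 -m inch '[[-0.002,0,0.0006,0,0,0,1],[-0.004,0,0.0012,0,0,0,1],[-0.004,0,0.0012,0,0,0,1],[-0.004,0,0.0012,0,0,0,1]]'; python3 -m inch '[[0,0,0,0,0,0,1]]' | grep contact;python3 -m inch '[[0,0,0,0,0,0,1]]' | grep contact
```

```text
t: 18.75
tool_pos: [574.5, -152.7, 22.3]
tool_rot: [3.141, 0.3, 0.595]
contact_force: [2.9, 2.0, 0.6]
width: -0.1
grip_force: 1.7
contact_force: [2.9, 2.2, -0.6]
contact_force: [2.0, 1.8, 0.4]
```

```bash
python3 -m inch '[[0.002,0,-0.0006,0,0,0,1],[0.004,0,-0.0012,0,0,0,1],[0.006,0,-0.002,0,0,0,1],[0.008,0,-0.0025,0,0,0,1],[0.012,0,-0.004,0,0,0,1],[0.02,0,-0.006,0,0,0,1],[0.05,0,-0.015,0,0,0,1],[0.1,0,-0.03,0,0,0,1],[0.15,0,-0.046,0,0,0,1],[0.191,0,-0.059,0,0,0,1],[0.15,0,-0.2,0,0,0,1],[0.1,0,-0.35,0,0,0,1],[0.05,0,-0.51,0,0.02,0,1],[0,0,-0.67,0,0.05,0,1],[-0.05,0,-0.84,0,0.08,0,1],[-0.092,0,-0.974,0,0.0955,0,1],[-0.092,0,-0.974,0,0.0955,0,1],[-0.092,0,-0.974,0,0.0955,0,1],[-0.092,0,-0.974,0,0.0955,0,1]]'
python3 - <<'E'
from h import *
w=imaging.camera("wrist");np.savez("/tmp/w7.npz",**w)
cv2.imwrite("pics/w7.png",cv2.resize(w["image"][:,:,::-1],(800,600),interpolation=cv2.INTER_CUBIC))
E
```

```text
t: 20.5
tool_pos: [594.1, -139.0, 136.3]
tool_rot: [-3.141, 0.002, 0.595]
contact_force: [-0.1, -0.7, -0.0]
width: 0.4
grip_force: 0.0
```

```bash
python3 -m inch '[[0,0,-0.08,0,0,0,1],[-0.05,0,-0.16,0,0,0,1],[-0.2,0,-0.16,0,0,0,1],[-0.4,0,-0.16,0,0,0,1],[-0.6,0.007,-0.16,0,0,0,1],[-0.8,0.007,-0.16,0,0,0,1],[-0.92,0.007,-0.16,0,0,0,1],[-0.98,0.007,-0.16,0,0,0,1],[-1,0.007,-0.16,0,0,0,1],[-1,0.007,-0.16,0,0,0,1],[-1,0.007,-0.16,0,0,0,1],[-1,0.007,-0.16,0,0,0,1]]'
python3 - <<'E'
from h import *
w=imaging.camera("wrist");np.savez("/tmp/w8.npz",**w)
s=imaging.camera("side");np.savez("/tmp/s8.npz",**s)
uv=proj(s,[505,-200,70])[0].astype(int)
a=cv2.resize(w["image"][:,:,::-1],(480,360));b=cv2.resize(s["image"][uv[1]-55:uv[1]+45,uv[0]-40:uv[0]+50,::-1],(320,356),interpolation=cv2.INTER_CUBIC)
o=np.zeros((360,800,3),np.uint8);o[:,:480]=a;o[:356,480:]=b
cv2.imwrite("pics/w8.png",o)
E
```

```text
t: 21.55
tool_pos: [495.9, -206.9, 156.3]
tool_rot: [3.141, -0.0, 0.596]
contact_force: [0.3, 0.5, -0.3]
width: -0.2
grip_force: 0.0
```

View pics/w8.png

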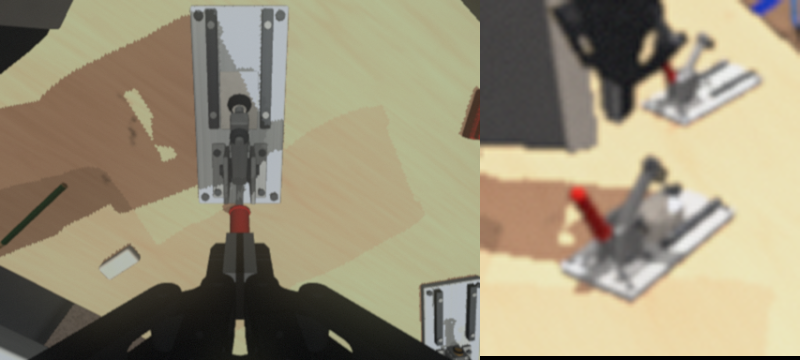

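```bash
python3 -m inch '[[-0.02,0,0.1,0,0,0,1],[-0.04,0,0.2,0,0,0,1],[-0.058,0,0.3,0,0,0,1],[-0.058,0,0.4,0,0,0,1],[-0.058,0,0.46,0,0,0,1],[-0.058,0,0.486,0,0,0,1],[-0.058,0,0.486,0,0,0,1],[-0.058,0,0.486,0,0,0,1],[-0.058,0,0.486,0,0,0,1]]'
```

```text
t: 22.4
tool_pos: [489.9, -211.3, 98.6]
tool_rot: [3.141, -0.0, 0.595]
contact_force: [-0.6, 0.1, 0.7]
width: -0.2
grip_force: 0.0
```

```bash
python3 -m inch '[[-0.05,0,0,0,0,0,1],[-0.1,0,0,0,0,0,1],[-0.142,0,0.011,0,0,0,1],[-0.182,0,0.03,0,0,0,1],[-0.214,0,0.048,0,0,0,1],[-0.245,0,0.0675,0,0,0,1],[-0.276,0,0.088,0,0,0,1],[-0.305,0,0.111,0,0,0,1],[-0.333,0,0.135,0,0,0,1],[-0.359,0,0.16,0,0,0,1],[-0.385,0,0.187,0,0,0,1],[-0.409,0,0.214,0,0,0,1],[-0.409,0,0.214,0,0,0,1],[-0.409,0,0.214,0,0,0,1]]'
python3 - <<'E'
from h import *
s=imaging.camera("side");np.savez("/tmp/s9.npz",**s)
uv=proj(s,[495,-205,60])[0].astype(int)
cv2.imwrite("pics/s9.png",cv2.resize(s["image"][uv[1]-50:uv[1]+45,uv[0]-50:uv[0]+60,::-1],(660,570),interpolation=cv2.INTER_CUBIC))
E
```

```text
t: 23.57
tool_pos: [448.4, -238.6, 71.9]
tool_rot: [-3.14, 0.0, 0.595]
contact_force: [-0.2, -0.3, 0.8]
width: 0.2
grip_force: 0.0
```

View pics/s9.png

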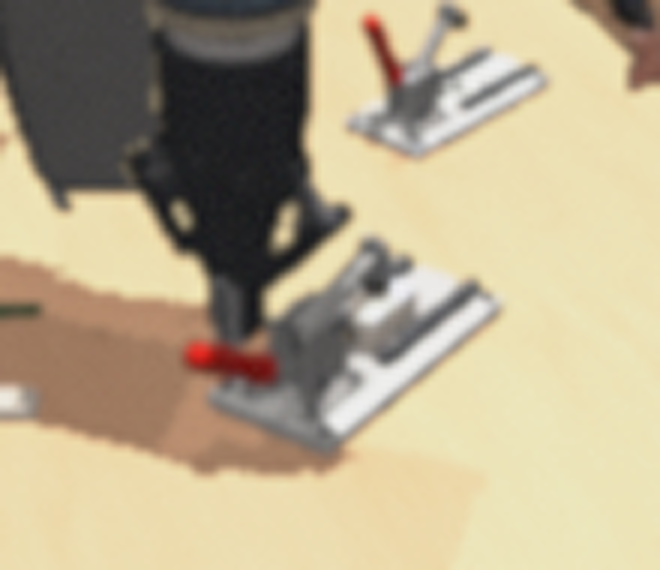

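```bash
python3 -m inch '[[-0.0225,0,0.029,0,0,0,1],[-0.044,0,0.059,0,0,0,1],[-0.064,0,0.09,0,0,0,1],[-0.082,0,0.1225,0,0,0,1],[-0.082,0,0.1225,0,0,0,1]]';python3 -m inch '[[-0.016,0,0.033,0,0,0,1],[-0.031,0,0.067,0,0,0,1],[-0.045,0,0.1,0,0,0,1],[-0.056,0,0.135,0,0,0,1],[-0.0655,0,0.171,0,0,0,1],[-0.074,0,0.2,0,0,0,1],[-0.074,0,0.2,0,0,0,1],[-0.074,0,0.2,0,0,0,1]]'
```

```text
t: 24.03
tool_pos: [440.4, -244.4, 57.0]
tool_rot: [-3.141, 0.0, 0.595]
contact_force: [0.7, 0.3, 3.3]
width: 0.2
grip_force: 1.1
t: 24.7
tool_pos: [433.0, -249.0, 33.2]
tool_rot: [-3.141, 0.0, 0.595]
contact_force: [-0.4, 0.4, 0.0]
width: 0.0
grip_force: 0.0
```

```bash
python3 -m inch '[[-0.002,0,0.008,0,0,0,1],[-0.004,0,0.016,0,0,0,1],[-0.005,0,0.024,0,0,0,1],[-0.005,0,0.03,0,0,0,1],[-0.005,0,0.03,0,0,0,1]]'; python3 -m inch '[[0,0,0.004,0,0,0,1],[0,0,0.008,0,0,0,1],[0,0,0.008,0,0,0,1]]'
```

```text
t: 25.12
tool_pos: [432.8, -249.5, 29.9]
tool_rot: [-3.141, 0.0, 0.595]
contact_force: [-0.3, -0.2, 0.3]
width: 0.0
grip_force: 0.0
t: 25.37
tool_pos: [432.8, -249.5, 29.0]
tool_rot: [-3.142, 0.0, 0.595]
contact_force: [0.5, 0.3, -0.5]
width: 0.4
grip_force: 0.0
```

```bash
python3 -m inch '[[0,0,0.004,0,0,0,1],[0,0,0.008,0,0,0,1],[0,0,0.008,0,0,0,1]]'|grep -E "pos|contact"; python3 -m inch '[[0,0,0.004,0,0,0,1],[0,0,0.004,0,0,0,1]]'|grep -E "pos|contact"
```

```text
tool_pos: [432.8, -249.5, 28.0]
contact_force: [0.5, -0.2, -1.1]
tool_pos: [432.9, -249.6, 27.7]
contact_force: [-0.7, 0.2, 2.0]
```

```bash
python3 -m inch '[[0,0,0.002,0,0,0,1],[0,0,0.004,0,0,0,1],[0,0,0.004,0,0,0,1]]'|grep -E "pos|contact"; python3 -m inch '[[0,0,0.002,0,0,0,1],[0,0,0.004,0,0,0,1],[0,0,0.004,0,0,0,1]]'|grep -E "pos|contact"
```

```text
tool_pos: [432.9, -249.6, 27.5]
contact_force: [-1.7, 0.7, 5.7]
tool_pos: [432.9, -249.7, 27.3]
contact_force: [-3.3, 1.5, 11.7]
```

```bash
python3 -m inch '[[0,0,0.002,0,0,0,1],[0,0,0.004,0,0,0,1],[0,0,0.004,0,0,0,1]]'|grep -E "pos|contact"; python3 -m inch '[[0,0,-0.01,0,0,0,1],[0,0,-0.03,0,0,0,1],[0,0,-0.1,0,0,0,1],[0,0,-0.25,0,0,0,1],[0,0,-0.45,0,0,0,1],[0,0,-0.65,0,0,0,1],[0,0,-0.85,0,0,0,1],[0,0,-1,0,0,0,1],[0,0,-1,0,0,0,1],[0,0,-1,0,0,0,1]]'
python3 - <<'E'
from h import *
s=imaging.camera("side")
a=s["image"][150:290,190:330,::-1]
w=imaging.camera("wrist")
o=np.zeros((400,800,3),np.uint8);o[:,:400]=cv2.resize(a,(400,400),interpolation=cv2.INTER_CUBIC);o[:300,400:]=cv2.resize(w["image"][:,:,::-1],(400,300))
cv2.imwrite("pics/fin.png",o)
P=cloud(w);T=np.array([506.4,-199.3]);u=np.array([.8282,.5605]);v=np.array([-.5605,.8282])
d=P[...,:2]-T;x=d@u;y=d@v
hsv=cv2.cvtColor(w["image"],cv2.COLOR_RGB2HSV)
m=(x>20)&(x<110)&(abs(y)<20)&(P[...,2]>29)&(P[...,2]<37)&(hsv[...,1]<60)
print("block",m.sum(),np.percentile(x[m],[2,98]),np.percentile(y[m],[2,98]))
r=((hsv[...,0]<10)|(hsv[...,0]>170))&(hsv[...,1]>130)&(x<-30)&(x>-140)&(abs(y)<25)
if r.sum()>10:
  print("handle",r.sum(),np.polyfit(x[r],P[...,2][r],1),x[r].min(),P[...,2][r].max())
q=(P[...,2]>40)&(hsv[...,1]>130)&((hsv[...,0]<10)|(hsv[...,0]>170))
E
```

```text
tool_pos: [433.0, -249.7, 27.2]
contact_force: [-4.4, 2.7, 17.6]
t: 27.37
tool_pos: [433.1, -249.8, 147.0]
tool_rot: [3.14, -0.001, 0.595]
contact_force: [-0.4, -0.3, -0.4]
width: 0.0
grip_force: 0.0
block 678 [28.44290884 43.83041672] [-15.64893406  13.6601236 ]
handle 1512 [-0.04468716 21.69270558] -128.20391813159742 29.72317616871086
```

View pics/fin.png

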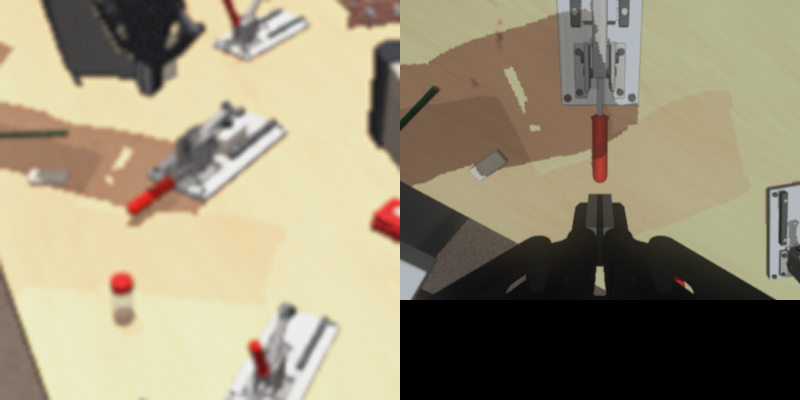

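```bash
python3 -c "
from bench import order
print(order.finish_job())"
```

```text
the job is handed in; nothing more can be done
None
```

The job is handed in: the block was pushed against the stop screw with about 3.5 N, then clamped with the handle fully home (about 0.045 rad above level), and the vial still stands; I couldn't measure whether the block still touches the stop or how hard the pad presses.

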